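# Turn the station's status flag over from red to green

## Robot

A 6-joint arm with a two-finger parallel gripper is mounted at the origin on the work surface. World frame = base frame: x ahead of the robot, y to its left, z up, the work surface at z = 0. Lengths are in m, angles in degrees, forces in N, time in s.
With the tool pointing down it reaches from about 0.4 to 0.825 m from the base axis. Payload 7 kg.
Tool frame: the origin (TCP) lies on the centre line of the jaws, within the pads' length; the fingertips stand 11 mm ahead of it and the grasp point (between the pads) lies 8 mm behind it; z points along the fingers, y is the direction in which the jaws open and shut (so a half turn about z gives the same grasp; the last joint's range is limited). The gripper opens to 88 mm and grips with 3 to 60 N. Pads are 19 mm wide; open, the fingers measure 130 mm over their backs; the gripper's body (78 mm by 193 mm) begins 47 mm behind the grasp point.
Start: joints at [-54.081, 20.546, 0.682, 0, -70.136, -16.507], TCP at [0.224, -0.637, 0.2] pointing down, gripper open.
Joint ranges: [-176.03, 176.03], [-82.01, 121.73], [-58.28, 71.71], [-173.87, 95.51], [-174.79, -0.11], [-173.66, 173.66]. Speed limits (degrees/s): [136.94, 136.94, 172.46, 180, 180, 180].

## Interface

Orientations are given as [roll, pitch, yaw] about the fixed x, y, z axes, in that order (R = Rz(yaw) Ry(pitch) Rx(roll)).
In Python, from plant import ctrl, cams, order gives the robot as it stands.
- The arm moves only by the tool jog_arm, never from a script. Its argument "motion" is a list of rows, each an object with "offset": the shift along the tool's x, y, z in mm, a list of three; "roll": the turn about the tool's z in rad; "hand": the finger opening in mm, from 0 to 87.6. A call has 1 to 20 rows; each row is the pose to reach, as a shift and turn from the pose commanded when the call began, along the tool's axes at that moment; what a row does not reach only later rows make up. A row lasts 1/12 s, in which the tool goes at most 41.7 mm and 7.16 degrees, less where a joint would pass 70% of its speed; a pose out of reach is approached as far as the arm can. A call with a gripper value outside its range is refused whole. The fingers move at their own pace and stop on an object; the grip force is fixed at half the most. Time passes only in rows, so rows that repeat a pose let the fingers close. It gives the time, the measured TCP pose, the force and the opening at its end, in the units of the state.
- ctrl.get_obs(): the state, without advancing time (a new reading comes with each control period).
- cams.snapshot(name): name is "scene" or "top" or "wrist"; returns a dict with "img" (480x640x3 uint8, red, green, blue), "K" (3x3 intrinsics, pixels), "cam_to_world" (4x4, takes a point from camera to world coordinates); the wrist camera has in their place "T_tool_cam" (4x4, takes a point from camera to tool coordinates, whose origin is the TCP and whose axes are the flange's). Camera axes: x right, y down, z forward; pixel columns grow to the right and rows downward; lengths in m; the calibration is good to about 2 mm. A picture is of the moment at which its call begins: read the wrist's pose just before it. There is no depth.
- order.close_job(): hands the job in, once; it reports no verdict.
The state is a dict: "clock": time; "joint_pos": joint angles; "qvel": joint speeds; "tau": joint torques, N m; "tool_pos": TCP position; "orientation": TCP orientation; "force": force on the tool from outside, world axes, zero at the start; "moment": the same for the moment, N m; "opening": finger opening in m.
Only numpy, scipy, OpenCV 4.12 (cv2) and the standard library are available. Lean on these libraries where they do the work, as an engineer would, in place of code of your own. Each camera call takes 0.05 s, during which the arm holds its last target. There are 200 camera calls.

## Task

The glass reference plate has passed its check, so turn the station's status flag: with a fingertip under the white tab on the paddle's edge nearest you, push the red-faced paddle up and right over its pivot, and gently down on the far side until it lies flat, green face up, and stays there when you let go. Only push it with the fingers: do not take the paddle between them or flick it over, and do not lift, tip or shift the brass stand. Leave the compass, the copper ring and the iron weight where they are and do not touch the clamp or its glass plate.

Things in the scene. Friction and masses are not known exactly. Their poses are not given: they have to be found in the camera images.
- flag_stand: Loose brass stand, 1.4 kg: base 150 (x) x 116 (y) x 10 mm, two T-shaped cheeks 6 mm thick at y = -49 and +49 mm, 102 mm high, top bars to x = -45 and +45 mm; dark thumb nut outside the +y cheek to y = 66 mm, top z = 111 mm. The paddle turns between the cheeks. Origin: centre of the underside, z up; its -x side faces the robot within about 45 degrees.
- flag_pivot (a point): Middle of the paddle's pivot axis, 100 mm above the stand's underside, straight above its origin; the axis runs along the stand's y. Turns and moves with the stand.
- paddle (a joint): Paddle angle, rad. 0: level on the stand's -x side (near the robot), red face up; 1.57: upright; 3.14: level on the +x side, green face up. Firm rubber stops at 0 and 3.14; starts at 0 to 0.3. Stiff pivot: it stays where it is left; about 0.7 N at the tab moves it. Plate 60 g, 4 mm thick, 80 mm wide, 10 to 90 mm from the axis, then the tab. A finger under it stays on that green face all the way over.
- paddle_tab (a point): Centre of the 6 mm round bead at the end of the white tab, 105 mm from the pivot axis, mid-width. The tab is 30 mm wide, 4 mm thick; its outermost edge is 108 mm from the axis. At angle 0 it is 100 mm above the bench and overhangs the base by 33 mm, nothing below it. Moves with the paddle; axes as paddle_mid.
- paddle_mid (a point): Centre of the coloured plate (80 x 80 x 4 mm), 50 mm from the pivot axis. Its own axes turn with the paddle: x points from the tab to the pivot, y along the pivot axis, z out of the red face.
- clamp: Blue screw clamp fixed to the bench, gripping a square clear glass plate 100 x 100 x 8 mm level at 48 to 56 mm above the bench. Origin on the bench below the clamp; the plate spans x = -70 to +30 mm, y = -50 to +50 mm, the frame reaches x = +65 mm, the screw's T-bar is the top at 139 mm. Stands well to the left or right of the flag, 0.27 m from it or more. Not to be touched.
- map_compass: Loose map compass: yellow acrylic base 115 mm (x) by 60 mm (y) by 4 mm with a round black and white capsule, 13 mm high in all. Origin: centre of the underside. About 0.17 m to one side of the flag. To be left alone.
- damping_ring: Loose copper ring, 64 mm outside, 42 mm inside diameter, 14 mm high. Origin: centre of the underside. About 0.17 m to the other side of the flag. To be left alone.
- iron_weight: Loose blackened iron weight, 50 mm across, 62 mm high with a knob on top. Origin: centre of the underside. Well out to the side of the flag away from the clamp. To be left alone.

How it is judged:
By the outcome, as a careful person would: the job done as asked, in the order asked, and still so for the second after the job is handed in, with the robot touching nothing.
It also fails if it takes over 38 s, if anything falls off the work surface, if the arm or the gripper's body presses on something with over 40 N, if the wrist force passes 120 N, or if a joint passes its speed limit or range.

## Working session

There is one attempt and no reset: what is moved stays moved. The work goes in short steps, Python scripts to look and compute and a tool call to move; the robot and the scene stay as the last step left them, time stands still between calls to the robot, and variables do not carry over. Pictures are saved under pics/ and viewed, about 8 in all and at most 12, crops included, and the job is handed in when it is done.

Besides the shell and the picture viewer there is one more tool, called after "Request:" as name(argument=value, ...) on one line, values as JSON. jog_arm: Moves the arm, as the interface text tells. Its arguments: {"type":"object","properties":{"motion":{"type":"array"}},"required":["motion"]}

```bash
mkdir -p pics; ls; python3 - <<'E'
from plant import ctrl,cams
import cv2,numpy as np
print(ctrl.get_obs())
np.set_printoptions(precision=4,suppress=True)
for n in("scene","top"):
    s=cams.snapshot(n);cv2.imwrite(f"pics/{n}0.png",s["img"][:,:,::-1]);print(n,s["K"],s["cam_to_world"])
    np.savez(f"{n}0.npz",**s)
E
```

```text
pics
{'clock': 0.0, 'joint_pos': array([-5.40827679e+01,  2.05908147e+01,  6.32702748e-01, -1.89668453e-02,
       -7.01351182e+01, -1.65083152e+01]), 'qvel': array([ 0.1008271 , -0.04326761,  0.16375959,  0.03561901,  0.00747537,
       -0.00222327]), 'tau': array([-3.11994211e-05, -5.82718170e+01,  2.93067813e+01,  6.99763834e+00,
        6.82072263e-03, -1.55803073e-04]), 'tool_pos': array([ 0.22410809, -0.63614264,  0.19922521]), 'orientation': array([ 1.79905546e+02, -9.39920281e-03, -1.60597535e+02]), 'force': array([0.86898881, 0.53750601, 0.2825056 ]), 'moment': array([-0.03919594, -0.00990343,  0.01149153]), 'opening': 0.08742345940410377}
scene [[609.1644   0.     318.9792]
 [  0.     609.1644 245.4264]
 [  0.       0.       1.    ]] [[-0.6239  0.4186 -0.6599  1.6708]
 [ 0.7813  0.3512 -0.5159  0.8773]
 [ 0.0158 -0.8375 -0.5462  0.9959]
 [ 0.      0.      0.      1.    ]]
top [[445.9516   0.     320.6664]
 [  0.     445.9516 237.4639]
 [  0.       0.       1.    ]] [[ 0.007  -0.9897  0.143   0.438 ]
 [-0.9998 -0.0041  0.0204  0.0009]
 [-0.0196 -0.1431 -0.9895  1.0532]
 [ 0.      0.      0.      1.    ]]
```

View pics/top0.png

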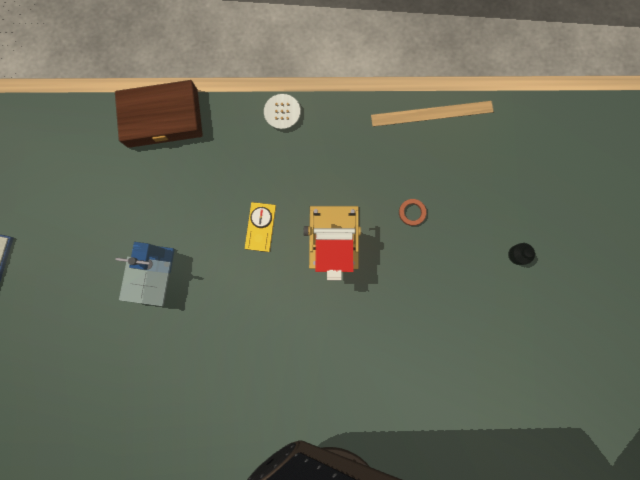

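View pics/scene0.png

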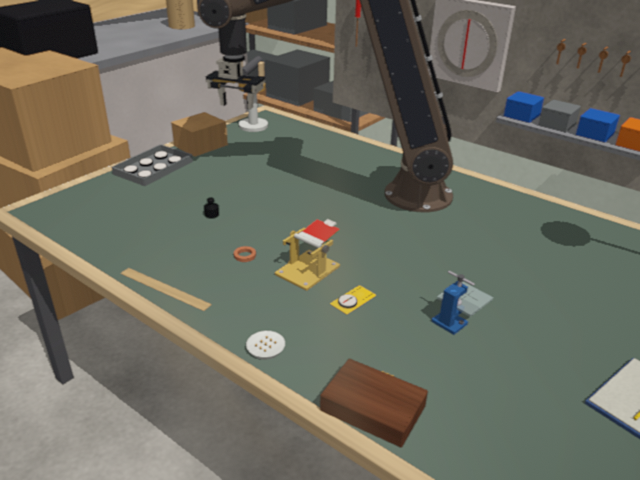

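The top view shows the flag at about (335,240): tab (334,275), nut (305,231), compass (260,227), ring (413,212), weight (522,254) and clamp (150,272). Next I'll zoom in for a model fit.

```bash
python3 - <<'E'
import cv2,numpy as np
a=cv2.imread("pics/top0.png")[195:295,290:390];b=cv2.imread("pics/scene0.png")[210:295,265:350]
f=lambda im,s:cv2.resize(im,None,fx=s,fy=s,interpolation=cv2.INTER_CUBIC)
A=f(a,6);B=f(b,7)
def tick(I,s,x0,y0,n):
    for k in range(0,n,10):
        cv2.putText(I,str(x0+k),(k*s,10),0,.35,(255,255,255));cv2.putText(I,str(y0+k),(0,k*s+4),0,.35,(255,255,255))
        cv2.line(I,(k*s,12),(k*s,18),(255,255,255));cv2.line(I,(24,k*s),(30,k*s),(255,255,255))
tick(A,6,290,195,100);tick(B,7,265,210,85)
cv2.imwrite("pics/topc.png",A);cv2.imwrite("pics/scenec.png",B)
E
```

```text
(no output)
```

View pics/topc.png

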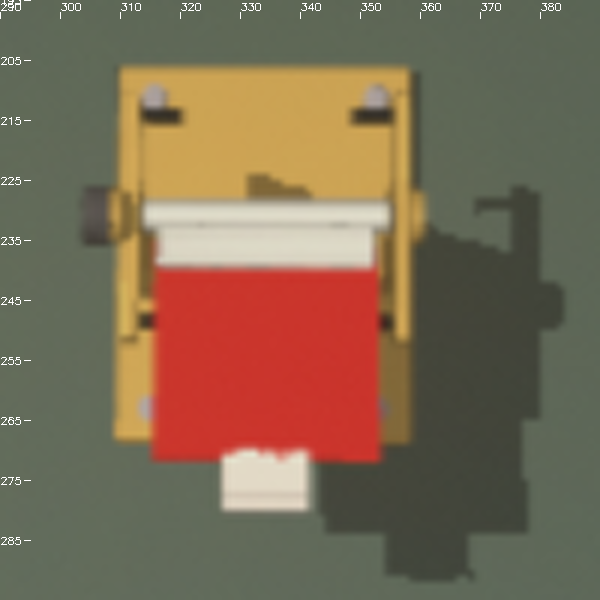

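View pics/scenec.png

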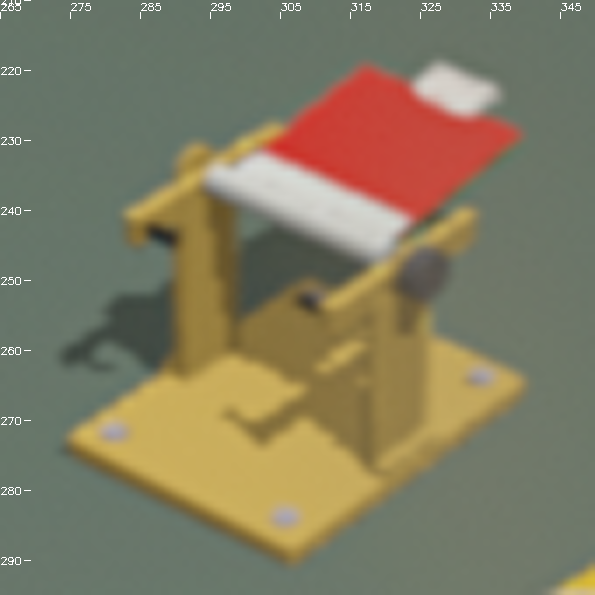

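```bash
cat > fit.py <<'E'
import numpy as np,cv2
from scipy.optimize import least_squares
T=np.load("top0.npz");S=np.load("scene0.npz")
def proj(c,P):
    M=np.linalg.inv(c["cam_to_world"]);q=(M[:3,:3]@P.T).T+M[:3,3];q=(c["K"]@q.T).T;return q[:,:2]/q[:,2:]
def stand(p,P): # mm stand -> world m
    x,y,a=p[:3];c,s=np.cos(a),np.sin(a);P=np.asarray(P,float)/1000
    return np.c_[x+c*P[:,0]-s*P[:,1],y+s*P[:,0]+c*P[:,1],P[:,2]]
def pad(th,r,y,h): # h along red normal
    return [-r*np.cos(th)+h*np.sin(th),y,100+r*np.sin(th)+h*np.cos(th)]
tp=np.array([[120,68],[410,68],[115,438],[410,443],[153,461],[382,461],[221,510],[310,510]])/6+[290-.42,195-.42]
sp=np.array([[293,552],[70,437],[525,380],[522,135],[365,65],[438,62],[500,95]])/7+[265-.43,210-.43]
def res(p,out=False):
    th=p[3]
    b=[[75,58,10],[75,-58,10],[-75,58,10],[-75,-58,10]]
    pl=[pad(th,90,40,2),pad(th,90,-40,2)];t=[pad(th,108,15,0),pad(th,108,-15,0)]
    r1=proj(T,stand(p,b+pl+t))-tp; r2=proj(S,stand(p,b[:3]+pl+t[::-1]))-sp
    # shared systematic shift per camera ignored
    return (r1,r2) if out else np.r_[r1.ravel(),r2.ravel()]
if __name__=="__main__":
    f=least_squares(res,[.45,-.03,0,.2],loss="soft_l1")
    p=f.x;print("x,y,yaw,th",p[:2],np.degrees(p[2:]))
    for r in res(p,1):print(r.round(1).tolist())
    print("tab",stand(p,[pad(p[3],105,0,0)]))
E
python3 fit.py
```

```text
x,y,yaw,th [ 0.59073676 -0.00775201] [0.03931698 7.49520998]
[[-0.4, -0.4], [-0.1, -0.3], [-0.2, 0.7], [0.3, 0.1], [-0.3, -0.2], [-0.5, 0.0], [0.2, 0.4], [-0.3, 0.4]]
[[-0.4, -0.2], [-0.8, 0.1], [0.2, -0.2], [-0.3, -0.5], [-0.3, 0.0], [0.1, 0.8], [-0.4, -0.5]]
tab [[ 0.48663393 -0.00782344  0.11369655]]
```

The fit is tight: residuals under 0.8 px, stand at (0.591, -0.008) with yaw 0°, paddle at 7.5°, and the tab at z 0.114. First I'll close the fingers, square up, and go in front of the tab while staying high.

Request:
jog_arm(motion=[{"offset": [-12,15,0],"roll": 0.02,"hand": 0},{"offset": [-36,45,0],"roll": 0.04,"hand": 0},{"offset": [-64,80,0],"roll": 0.06,"hand": 0},{"offset": [-90,114,0],"roll": 0.08,"hand": 0},{"offset": [-115,146,0],"roll": 0.1,"hand": 0},{"offset": [-140,177,0],"roll": 0.12,"hand": 0},{"offset": [-165,208,0],"roll": 0.14,"hand": 0},{"offset": [-190,239,0],"roll": 0.16,"hand": 0},{"offset": [-215,270,0],"roll": 0.18,"hand": 0},{"offset": [-240,301,0],"roll": 0.2,"hand": 0},{"offset": [-264,332,0],"roll": 0.22,"hand": 0},{"offset": [-288,363,0],"roll": 0.24,"hand": 0},{"offset": [-312,394,0],"roll": 0.26,"hand": 0},{"offset": [-336,425,0],"roll": 0.28,"hand": 0},{"offset": [-360,455,0],"roll": 0.3,"hand": 0},{"offset": [-382,482,0],"roll": 0.32,"hand": 0},{"offset": [-400,505,0],"roll": 0.339,"hand": 0},{"offset": [-412,520,0],"roll": 0.339,"hand": 0},{"offset": [-412,520,0],"roll": 0.339,"hand": 0},{"offset": [-412,520,0],"roll": 0.339,"hand": 0}])

```text
clock: 1.77
tool_pos: [0.4399, -0.0084, 0.1998]
orientation: [-180.0, -0.1, -179.9]
force: [-0.5, -0.5, -0.6]
opening: 0.0006
```

Request:
jog_arm(motion=[{"offset": [0,0,10],"roll": 0,"hand": 0},{"offset": [0,0,30],"roll": 0,"hand": 0},{"offset": [0,0,55],"roll": 0,"hand": 0},{"offset": [0,0,80],"roll": 0,"hand": 0},{"offset": [0,0,97],"roll": 0,"hand": 0},{"offset": [0,0,104],"roll": 0,"hand": 0},{"offset": [0,0,104],"roll": 0,"hand": 0}])

```text
clock: 2.35
tool_pos: [0.4384, -0.0106, 0.0944]
orientation: [-179.9, -0.2, 179.9]
force: [0.3, 0.3, -0.1]
opening: 0.0005
```

```bash
cat > look.py <<'E'
import sys,cv2,numpy as np
from plant import ctrl,cams
def crop(n,x0,y0,x1,y1,s,out):
    im=cams.snapshot(n)["img"][y0:y1,x0:x1,::-1]
    cv2.imwrite(out,cv2.resize(im,None,fx=s,fy=s,interpolation=cv2.INTER_CUBIC))
n,*v,out=sys.argv[1:]
o=ctrl.get_obs();print(o["clock"],o["tool_pos"],o["force"])
crop(n,*map(int,v),out)
E
python3 look.py scene 260 120 400 260 4 pics/s1.png
```

```text
2.35 [ 0.43840638 -0.01062231  0.0943629 ] [ 0.3231372   0.29086933 -0.14240225]
```

View pics/s1.png

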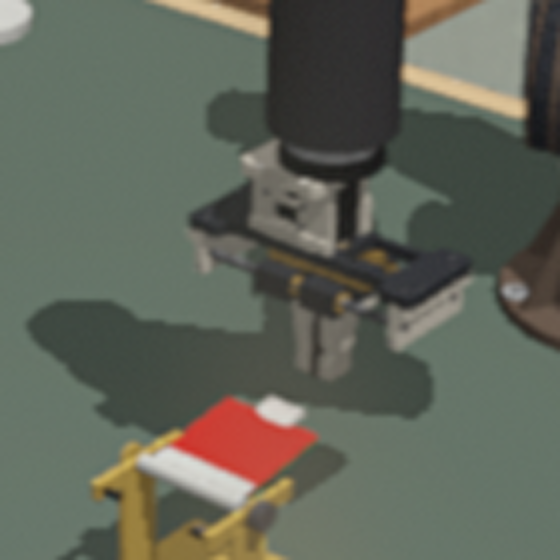

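Long body axis lies along y and the flat finger fronts face the tab, which is still untouched. I'll write a numeric paddle-angle reader (red mask in the scene view) and make an upward stroke just short of contact.

```bash
cat > theta.py <<'E'
import numpy as np,cv2
from scipy.optimize import least_squares
from fit import *
from plant import ctrl,cams
p0=[0.5907,-0.0078,0.0007]
def theta(green=False):
    im=cams.snapshot("scene")["img"].astype(int);r,g,b=im[...,0],im[...,1],im[...,2]
    m=((g>1.35*r)&(g>1.3*b)&(g>70)) if green else ((r>140)&(g<90)&(b<90))
    m[:200 if not green else 150]=0 if False else m[:200 if not green else 150]
    box=np.zeros_like(m);box[150:300,240:370]=1;m&=box
    best=[]
    for d in np.arange(0,181,.5):
        t=np.radians(d);h=-2 if green else 2
        q=proj(S,stand(p0,[pad(t,90,40,h),pad(t,90,-40,h),pad(t,26,-40,h),pad(t,26,40,h)]))
        w=np.zeros(m.shape,np.uint8);cv2.fillPoly(w,[np.round(q*16).astype(np.int32)],1,shift=4)
        best.append(((w.astype(bool)&m).sum()/max(1,(w.astype(bool)|m).sum()),d))
    return max(best),int(m.sum())
if __name__=="__main__":
    import sys
    o=ctrl.get_obs();print(o["clock"],o["tool_pos"].round(4),o["force"].round(1),theta(len(sys.argv)>1))
E
python3 theta.py
```

```text
2.4 [ 0.4395 -0.0102  0.0957] [0.1 0.1 0.5] ((np.float64(0.8844444444444445), np.float64(7.0)), 417)
```

Request:
jog_arm(motion=[{"offset": [-6,0,4],"roll": 0,"hand": 0},{"offset": [-16,0,9],"roll": 0,"hand": 0},{"offset": [-23,0,10],"roll": 0,"hand": 0},{"offset": [-26,0,10],"roll": 0,"hand": 0},{"offset": [-26,0,10],"roll": 0,"hand": 0},{"offset": [-26.3,0,7],"roll": 0,"hand": 0},{"offset": [-26.6,0,4],"roll": 0,"hand": 0},{"offset": [-27,0,0],"roll": 0,"hand": 0},{"offset": [-27.4,0,-4],"roll": 0,"hand": 0},{"offset": [-27.8,0,-8],"roll": 0,"hand": 0},{"offset": [-28.2,0,-12],"roll": 0,"hand": 0},{"offset": [-28.6,0,-16],"roll": 0,"hand": 0},{"offset": [-29,0,-20],"roll": 0,"hand": 0},{"offset": [-29,0,-20],"roll": 0,"hand": 0}])

```text
clock: 3.62
tool_pos: [0.4697, -0.0091, 0.1172]
orientation: [180.0, 0.1, 180.0]
force: [-0.1, 0.6, 0.5]
opening: 0.0006
```

```bash
python3 theta.py
```

```text
3.6167 [ 0.4697 -0.0091  0.1172] [-0.1  0.6  0.5] ((np.float64(0.8747252747252747), np.float64(7.0)), 422)
```

Request:
jog_arm(motion=[{"offset": [1,0,5],"roll": 0,"hand": 0},{"offset": [1,0,15],"roll": 0,"hand": 0},{"offset": [1,0,26],"roll": 0,"hand": 0},{"offset": [0.5,0,30],"roll": 0,"hand": 0},{"offset": [0,0,30],"roll": 0,"hand": 0},{"offset": [-0.3,0,27],"roll": 0,"hand": 0},{"offset": [-0.7,0,23],"roll": 0,"hand": 0},{"offset": [-1.1,0,19],"roll": 0,"hand": 0},{"offset": [-1.5,0,15],"roll": 0,"hand": 0},{"offset": [-1.9,0,11],"roll": 0,"hand": 0},{"offset": [-2.3,0,7],"roll": 0,"hand": 0},{"offset": [-2.7,0,3],"roll": 0,"hand": 0},{"offset": [-3.1,0,-1],"roll": 0,"hand": 0},{"offset": [-3.5,0,-5],"roll": 0,"hand": 0},{"offset": [-3.5,0,-5],"roll": 0,"hand": 0}])

```text
clock: 4.92
tool_pos: [0.4732, -0.0091, 0.1221]
orientation: [180.0, 0.1, 180.0]
force: [0.9, 0.3, -0.3]
opening: 0.0004
```

```bash
python3 theta.py
```

```text
4.9167 [ 0.4732 -0.0091  0.1221] [ 0.9  0.3 -0.3] ((np.float64(0.8708971553610503), np.float64(7.0)), 424)
```

Request:
jog_arm(motion=[{"offset": [1,0,5],"roll": 0,"hand": 0},{"offset": [1,0,18],"roll": 0,"hand": 0},{"offset": [1,0,31],"roll": 0,"hand": 0},{"offset": [0.5,0,35],"roll": 0,"hand": 0},{"offset": [0,0,35],"roll": 0,"hand": 0},{"offset": [-0.3,0,32],"roll": 0,"hand": 0},{"offset": [-0.7,0,28],"roll": 0,"hand": 0},{"offset": [-1.1,0,24],"roll": 0,"hand": 0},{"offset": [-1.5,0,20],"roll": 0,"hand": 0},{"offset": [-1.9,0,16],"roll": 0,"hand": 0},{"offset": [-2.3,0,12],"roll": 0,"hand": 0},{"offset": [-2.7,0,8],"roll": 0,"hand": 0},{"offset": [-3.1,0,4],"roll": 0,"hand": 0},{"offset": [-3.5,0,0],"roll": 0,"hand": 0},{"offset": [-3.5,0,0],"roll": 0,"hand": 0}])

```text
clock: 6.22
tool_pos: [0.4767, -0.0091, 0.1221]
orientation: [180.0, 0.1, 180.0]
force: [-0.2, 0.4, 0.1]
opening: 0.0008
```

```bash
python3 theta.py; python3 look.py top 290 195 390 295 5 pics/t2.png
```

```text
6.2167 [ 0.4767 -0.0091  0.1221] [-0.2  0.4  0.1] ((np.float64(0.8763796909492274), np.float64(7.0)), 419)
6.2667 [ 0.4763925  -0.00916738  0.12163067] [-0.0169534   0.48587616 -0.71776479]
```

Request:
jog_arm(motion=[{"offset": [1,0,5],"roll": 0,"hand": 0},{"offset": [1,0,18],"roll": 0,"hand": 0},{"offset": [1,0,31],"roll": 0,"hand": 0},{"offset": [0.5,0,35],"roll": 0,"hand": 0},{"offset": [0,0,35],"roll": 0,"hand": 0},{"offset": [-0.3,0,32],"roll": 0,"hand": 0},{"offset": [-0.7,0,28],"roll": 0,"hand": 0},{"offset": [-1.1,0,24],"roll": 0,"hand": 0},{"offset": [-1.5,0,20],"roll": 0,"hand": 0},{"offset": [-1.9,0,16],"roll": 0,"hand": 0},{"offset": [-2.3,0,12],"roll": 0,"hand": 0},{"offset": [-2.7,0,8],"roll": 0,"hand": 0},{"offset": [-3.1,0,4],"roll": 0,"hand": 0},{"offset": [-3.5,0,0],"roll": 0,"hand": 0},{"offset": [-3.5,0,0],"roll": 0,"hand": 0}])

```text
clock: 7.57
tool_pos: [0.4802, -0.0091, 0.1221]
orientation: [180.0, 0.1, 180.0]
force: [1.0, -0.4, -0.6]
opening: 0.0005
```

```bash
python3 theta.py; python3 look.py scene 290 170 360 260 6 pics/s2.png
```

```text
7.5667 [ 0.4802 -0.0091  0.1221] [ 1.  -0.4 -0.6] ((np.float64(0.8337129840546698), np.float64(3.5)), 392)
7.6167 [ 0.4799291  -0.00915161  0.12161566] [-0.16017714 -0.24672484  0.7282409 ]
```

View pics/s2.png

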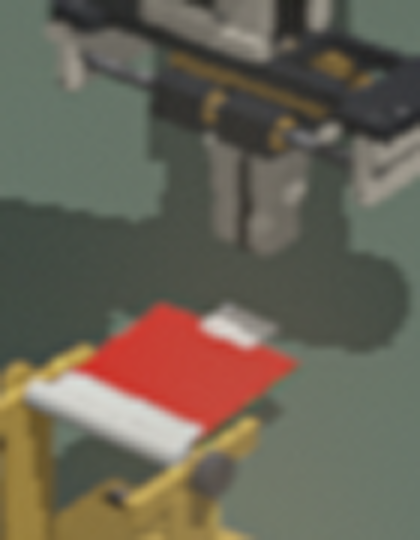

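The tab has dropped to about 3.5° and the fingertip is now above it. I'll check whether the stand moved.

```bash
cat > stand.py <<'E'
import cv2,numpy as np
from plant import cams
W=np.linalg.inv
def sh(n,boxes):
    a=np.load(n+"0.npz")["img"];b=cams.snapshot(n)["img"]
    for x0,y0,x1,y1 in boxes:
        g=lambda i:cv2.resize(cv2.cvtColor(i,cv2.COLOR_RGB2GRAY),None,fx=8,fy=8,interpolation=cv2.INTER_CUBIC)
        t=g(a[y0:y1,x0:x1]);s=g(b[y0-4:y1+4,x0-4:x1+4])
        r=cv2.matchTemplate(s,t,cv2.TM_CCOEFF_NORMED);_,v,_,l=cv2.minMaxLoc(r)
        print(n,(x0,y0),"shift px",l[0]/8-4,l[1]/8-4,round(v,3))
sh("scene",[(270,265,312,294),(300,262,345,294),(395,270,500,335)])
sh("top",[(306,202,362,222),(304,202,330,225),(240,195,280,255)])
E
python3 stand.py
```

```text
scene (270, 265) shift px 0.0 0.0 1.0
scene (300, 262) shift px 0.0 0.0 0.999
scene (395, 270) shift px 0.0 0.0 1.0
top (306, 202) shift px 0.0 -0.5 0.634
top (304, 202) shift px -0.5 -0.5 0.659
top (240, 195) shift px 0.0 0.0 0.989
```

The stand has not moved (scene shift 0.0 px). I'll back off, go lower so the bead sits well up the finger, then press lightly and stroke upward.

Request:
jog_arm(motion=[{"offset": [6,0,-2],"roll": 0,"hand": 0},{"offset": [12,0,-2],"roll": 0,"hand": 0},{"offset": [12,0,15],"roll": 0,"hand": 0},{"offset": [12,0,40],"roll": 0,"hand": 0},{"offset": [10,0,50],"roll": 0,"hand": 0},{"offset": [6,0,50],"roll": 0,"hand": 0},{"offset": [5,0,50],"roll": 0,"hand": 0},{"offset": [4,0,49],"roll": 0,"hand": 0},{"offset": [3.5,0,47],"roll": 0,"hand": 0},{"offset": [3,0,45],"roll": 0,"hand": 0},{"offset": [2.5,0,43],"roll": 0,"hand": 0},{"offset": [2.3,0,41],"roll": 0,"hand": 0},{"offset": [2,0,39],"roll": 0,"hand": 0},{"offset": [1.8,0,37],"roll": 0,"hand": 0},{"offset": [1.5,0,35],"roll": 0,"hand": 0},{"offset": [1.5,0,35],"roll": 0,"hand": 0}])

```text
clock: 9.1
tool_pos: [0.4753, -0.0101, 0.0866]
orientation: [-179.9, -0.3, 179.9]
force: [-8.5, -0.9, 3.0]
opening: 0.0005
```

```bash
python3 theta.py;python3 stand.py|head -2
```

```text
9.1 [ 0.4753 -0.0101  0.0866] [-8.5 -0.9  3. ] ((np.float64(0.8538011695906432), np.float64(13.0)), 470)
scene (270, 265) shift px -0.5 0.25 0.998
scene (300, 262) shift px -0.375 0.25 0.995
```

Request:
jog_arm(motion=[{"offset": [1.5,0,-2],"roll": 0,"hand": 0},{"offset": [2,0,-5],"roll": 0,"hand": 0},{"offset": [1.5,0,-8],"roll": 0,"hand": 0},{"offset": [0.8,0,-11],"roll": 0,"hand": 0},{"offset": [0,0,-14],"roll": 0,"hand": 0},{"offset": [-0.8,0,-17],"roll": 0,"hand": 0},{"offset": [-1.5,0,-20],"roll": 0,"hand": 0},{"offset": [-1.5,0,-22],"roll": 0,"hand": 0}])

```text
clock: 9.92
tool_pos: [0.4801, -0.0091, 0.1087]
orientation: [180.0, 0.0, 180.0]
force: [0.1, -0.4, 0.1]
opening: 0.0004
```

```bash
python3 theta.py;python3 stand.py|head -2
```

```text
9.9167 [ 0.4801 -0.0091  0.1087] [ 0.1 -0.4  0.1] ((np.float64(0.8784722222222222), np.float64(23.5)), 528)
scene (270, 265) shift px -0.5 0.25 0.998
scene (300, 262) shift px -0.375 0.25 0.995
```

The paddle is at 23.5° with the finger clear. The stand crept roughly 1.4 mm during the press, so I'll keep forces low from here. Next I'll compute the arc offsets in tool axes.

```bash
cat > arc.py <<'E'
import numpy as np
xp,zp=.592,.100
def tcp(d):
    t=np.radians(d)
    if d<=90:
        f=np.interp(d,[23.5,60,90],[44,20,7]);hw=np.interp(d,[23.5,60,90],[11.5,10,8.5])
        x=-105*np.cos(t)-3-hw;z=105*np.sin(t)-f
    else:
        x=-98*np.cos(t)-2*np.sin(t)-8.5;z=98*np.sin(t)-2*np.cos(t)
    return np.array([xp*1000+x,zp*1000+z+11])
A=np.array([479.5,108.0])
for seg in([24,26,28.5,31,33.5,36,38.5,41,43.5,46,48.5,51,53.5,56,58,60],range(62,91,2),np.arange(92.5,135.1,2.5),np.arange(137.5,180.1,2.5)):
    B=None
    print([[round(-(q-A)[0],1),round(-(q-A)[1],1)] for q in map(tcp,seg)])
    A=tcp(seg[-1]);print("end",A.round(1))
E
python3 arc.py
```

```text
[[np.float64(-2.1), np.float64(-2.0)], [np.float64(-3.7), np.float64(-6.7)], [np.float64(-5.9), np.float64(-12.4)], [np.float64(-8.3), np.float64(-18.0)], [np.float64(-10.9), np.float64(-23.5)], [np.float64(-13.6), np.float64(-28.9)], [np.float64(-16.4), np.float64(-34.2)], [np.float64(-19.5), np.float64(-39.4)], [np.float64(-22.7), np.float64(-44.4)], [np.float64(-26.0), np.float64(-49.3)], [np.float64(-29.5), np.float64(-54.1)], [np.float64(-33.1), np.float64(-58.7)], [np.float64(-36.8), np.float64(-63.1)], [np.float64(-40.6), np.float64(-67.4)], [np.float64(-43.8), np.float64(-70.7)], [np.float64(-47.0), np.float64(-73.9)]]
end [526.5 181.9]
[[np.float64(-3.3), np.float64(-2.6)], [np.float64(-6.7), np.float64(-5.2)], [np.float64(-10.1), np.float64(-7.6)], [np.float64(-13.6), np.float64(-9.9)], [np.float64(-17.1), np.float64(-12.1)], [np.float64(-20.7), np.float64(-14.1)], [np.float64(-24.3), np.float64(-16.1)], [np.float64(-27.9), np.float64(-17.9)], [np.float64(-31.6), np.float64(-19.6)], [np.float64(-35.3), np.float64(-21.1)], [np.float64(-39.0), np.float64(-22.6)], [np.float64(
[... 889 characters left out ...]
3.0), np.float64(3.0)], [np.float64(-5.9), np.float64(6.2)], [np.float64(-8.6), np.float64(9.5)], [np.float64(-11.2), np.float64(12.9)], [np.float64(-13.7), np.float64(16.4)], [np.float64(-16.0), np.float64(20.0)], [np.float64(-18.1), np.float64(23.7)], [np.float64(-20.1), np.float64(27.5)], [np.float64(-21.9), np.float64(31.4)], [np.float64(-23.5), np.float64(35.3)], [np.float64(-25.0), np.float64(39.3)], [np.float64(-26.3), np.float64(43.4)], [np.float64(-27.4), np.float64(47.5)], [np.float64(-28.3), np.float64(51.7)], [np.float64(-29.0), np.float64(55.9)], [np.float64(-29.6), np.float64(60.2)], [np.float64(-29.9), np.float64(64.4)], [np.float64(-30.1), np.float64(68.7)]]
end [681.5 113. ]
```

Request:
jog_arm(motion=[{"offset": [-0.5,0,-2],"roll": 0,"hand": 0},{"offset": [-2,0,-7],"roll": 0,"hand": 0},{"offset": [-4.5,0,-12.5],"roll": 0,"hand": 0},{"offset": [-7.5,0,-18],"roll": 0,"hand": 0},{"offset": [-10.5,0,-23.5],"roll": 0,"hand": 0},{"offset": [-13.5,0,-29],"roll": 0,"hand": 0},{"offset": [-16.5,0,-34],"roll": 0,"hand": 0},{"offset": [-19.5,0,-39.5],"roll": 0,"hand": 0},{"offset": [-22.5,0,-44.5],"roll": 0,"hand": 0},{"offset": [-26,0,-49.5],"roll": 0,"hand": 0},{"offset": [-29.5,0,-54],"roll": 0,"hand": 0},{"offset": [-33,0,-58.5],"roll": 0,"hand": 0},{"offset": [-37,0,-63],"roll": 0,"hand": 0},{"offset": [-40.5,0,-67.5],"roll": 0,"hand": 0},{"offset": [-44,0,-70.5],"roll": 0,"hand": 0},{"offset": [-47,0,-74],"roll": 0,"hand": 0}])

```text
clock: 11.4
tool_pos: [0.5269, -0.0093, 0.1824]
orientation: [180.0, -0.0, 180.0]
force: [-0.2, -0.7, 0.1]
opening: 0.0005
```

```bash
python3 theta.py;python3 stand.py|head -2; python3 look.py scene 260 130 360 295 3 pics/s3.png
```

```text
11.4 [ 0.5269 -0.0093  0.1824] [-0.2 -0.7  0.1] ((np.float64(0.7449908925318761), np.float64(20.5)), 443)
scene (270, 265) shift px -0.5 0.25 0.998
scene (300, 262) shift px -0.375 0.25 0.995
11.55 [ 0.52678362 -0.00925146  0.18219785] [ 0.26246631 -0.28096767 -0.01591905]
```

View pics/s3.png

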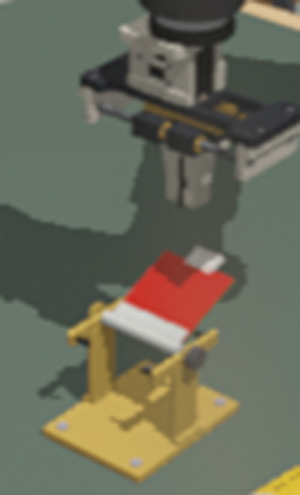

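```bash
python3 - <<'E'
from fit import *
for d in range(0,70,6):
    t=np.radians(d);print(d,proj(S,stand([.592,-.0078,0],[pad(t,99,0,2)])).round(1)[0], end="; ")
print()
# projected finger tip (centre) in scene/ top
o=np.array([[.5268,-.0092,.1822-.011]]);print(proj(S,o))
E
python3 look.py wrist 0 0 640 480 1 pics/w1.png
```

```text
0 [329.3 225.9]; 6 [329.2 222.9]; 12 [328.9 220. ]; 18 [328.4 217.3]; 24 [327.6 214.9]; 30 [326.6 212.7]; 36 [325.3 210.8]; 42 [323.9 209.3]; 48 [322.3 208. ]; 54 [320.4 207.1]; 60 [318.4 206.6]; 66 [316.3 206.4]; 
[[321.92743897 208.97110304]]
11.6 [ 0.52640715 -0.00928433  0.1819438 ] [-0.94806137  0.81211781 -0.29131549]
```

View pics/w1.png

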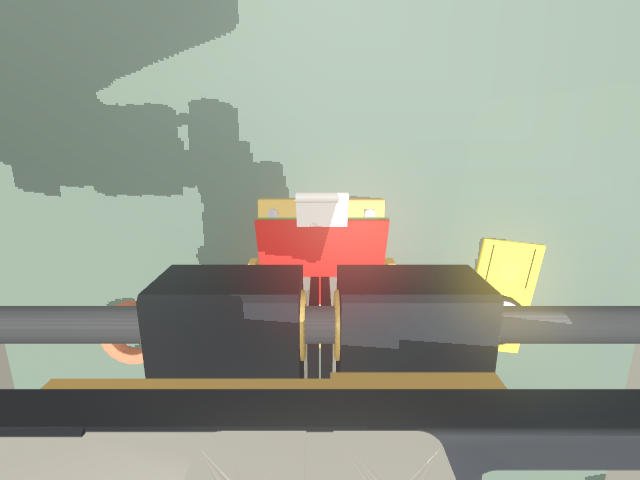

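```bash
python3 - <<'E'
from fit import *
from plant import ctrl,cams
np.set_printoptions(suppress=True,precision=4)
for tp_ in([.4384,-.0106,.0944],[.4802,-.0091,.1221],[.5268,-.0092,.1822]):
    for dz in(-.011,.0,.02): print(dz,proj(S,np.array([tp_])+[0,0,dz]).round(1)[0],end=" ")
    print()
s=cams.snapshot("wrist");X=s["T_tool_cam"];print(X,s["K"])
def wp(P): # tool pts
    M=np.linalg.inv(X);q=M[:3,:3]@P+M[:3,3];q=s["K"]@q;return (q[:2]/q[2]).round(0)
for z in(-.055,-.02,.011):print("tool z",z,[wp(np.array([x,0,z])) for x in(-.01,0,.01)])
# bead: world -> tool (x'=-(x-.5264), y, z'=-(z-.1819))
for d in(6,12,18,24,30):
    t=np.radians(d);b=stand([.592,-.0078,0],[pad(t,105,0,3)])[0];print(d,wp(np.array([-(b[0]-.5264),b[1]+.0093,-(b[2]-.1819)])))
E
```

```text
-0.011 [339.9 223.6] 0.0 [340.  220.3] 0.02 [340.3 214.3] 
-0.011 [331.8 221.2] 0.0 [331.9 217.9] 0.02 [332.1 211.7] 
-0.011 [321.9 209. ] 0.0 [322.  205.5] 0.02 [322.1 199. ] 
[[ 0.0014 -0.967  -0.2548  0.0679]
 [ 1.      0.001   0.0017 -0.0004]
 [-0.0014 -0.2548  0.967  -0.1822]
 [ 0.      0.      0.      1.    ]] [[399.1032   0.     319.472 ]
 [  0.     399.1032 237.35  ]
 [  0.       0.       1.    ]]
tool z -0.055 [array([320., 357.]), array([320., 332.]), array([320., 306.])]
tool z -0.02 [array([320., 314.]), array([320., 293.]), array([320., 271.])]
tool z 0.011 [array([320., 288.]), array([320., 269.]), array([320., 251.])]
6 [322. 181.]
12 [322. 186.]
18 [322. 194.]
24 [322. 205.]
30 [322. 217.]
```

The pictures and contact history agree that the closed fingertips sit about 21 mm above the TCP, not 11 mm below it, so the last stroke slid over the tab. The paddle is at about 19.5° by both the wrist and scene views. I'll retreat and re-enter with the tip properly below the bead.

Request:
jog_arm(motion=[{"offset": [15,0,0],"roll": 0,"hand": 0},{"offset": [40,0,0],"roll": 0,"hand": 0},{"offset": [58,0,0],"roll": 0,"hand": 0},{"offset": [63,0,10],"roll": 0,"hand": 0},{"offset": [63,0,35],"roll": 0,"hand": 0},{"offset": [63,0,62],"roll": 0,"hand": 0},{"offset": [63,0,78],"roll": 0,"hand": 0},{"offset": [63,0,82],"roll": 0,"hand": 0},{"offset": [63,0,82],"roll": 0,"hand": 0}])

```text
clock: 12.45
tool_pos: [0.4628, -0.0096, 0.099]
orientation: [-179.9, -0.2, 180.0]
force: [-0.2, 0.3, 0.7]
opening: 0.0004
```

```bash
python3 theta.py; cat > arc.py <<'E'
import numpy as np
xp,zp,tip=.592,.100,21
def tcp(d):
    t=np.radians(d)
    if d<=90:
        x=-105*np.cos(t)-3-11.5;z=105*np.sin(t)-np.interp(d,[20,90],[14,7])
    else: x=-98*np.cos(t)-2*np.sin(t)-11.5;z=98*np.sin(t)-2*np.cos(t)
    return np.array([xp*1000+x,zp*1000+z-tip])
A=np.array([463.5,100])
for seg in(np.arange(19,58.1,2.25),np.arange(60,91,2),np.arange(92.5,135.1,2.5),np.arange(137.5,180.1,2.5)):
    print([[float(round(v,1)) for v in -(q-A)] for q in map(tcp,seg)])
    A=tcp(seg[-1]);print("end",seg[-1],A.round(1))
E
python3 arc.py
```

```text
12.45 [ 0.4628 -0.0096  0.099 ] [-0.2  0.3  0.7] ((np.float64(0.8795811518324608), np.float64(23.5)), 523)
[[-14.7, 0.8], [-16.1, -3.2], [-17.7, -7.2], [-19.4, -11.2], [-21.3, -15.1], [-23.3, -18.9], [-25.4, -22.7], [-27.7, -26.3], [-30.1, -29.9], [-32.7, -33.4], [-35.4, -36.7], [-38.2, -40.0], [-41.1, -43.1], [-44.1, -46.2], [-47.2, -49.1], [-50.4, -51.9], [-53.8, -54.5], [-57.2, -57.0]]
end 57.25 [520.7 157. ]
[[-4.3, -2.9], [-7.5, -4.9], [-10.8, -6.7], [-14.1, -8.5], [-17.5, -10.1], [-20.9, -11.6], [-24.4, -13.0], [-27.9, -14.3], [-31.4, -15.4], [-35.0, -16.5], [-38.6, -17.4], [-42.2, -18.1], [-45.8, -18.8], [-49.5, -19.3], [-53.1, -19.7], [-56.8, -20.0]]
end 90 [577.5 177. ]
[[-5.3, 0.0], [-9.5, 0.2], [-13.8, 0.6], [-18.0, 1.1], [-22.3, 1.9], [-26.4, 2.8], [-30.6, 3.9], [-34.6, 5.2], [-38.7, 6.7], [-42.6, 8.3], [-46.5, 10.1], [-50.3, 12.1], [-54.0, 14.3], [-57.6, 16.6], [-61.1, 19.0], [-64.5, 21.6], [-67.7, 24.4], [-70.9, 27.3]]
end 135.0 [648.4 149.7]
[[-3.0, 3.0], [-5.9, 6.2], [-8.6, 9.5], [-11.2, 12.9], [-13.7, 16.4], [-16.0, 20.0], [-18.1, 23.7], [-20.1, 27.5], [-21.9, 31.4], [-23.5, 35.3], [-25.0, 39.3], [-26.3, 43.4], [-27.4, 47.5], [-28.3, 51.7], [-29.0, 55.9], [-29.6, 60.2], [-29.9, 64.4], [-30.1, 68.7]]
end 180.0 [678.5  81. ]
```

Request:
jog_arm(motion=[{"offset": [-6,0,0],"roll": 0,"hand": 0},{"offset": [-12,0,-1],"roll": 0,"hand": 0},{"offset": [-15,0,-3],"roll": 0,"hand": 0},{"offset": [-17,0,-6],"roll": 0,"hand": 0},{"offset": [-19,0,-10],"roll": 0,"hand": 0},{"offset": [-21,0,-14],"roll": 0,"hand": 0},{"offset": [-23,0,-18],"roll": 0,"hand": 0},{"offset": [-25.5,0,-22.5],"roll": 0,"hand": 0},{"offset": [-27.5,0,-26],"roll": 0,"hand": 0},{"offset": [-30,0,-30],"roll": 0,"hand": 0},{"offset": [-32.5,0,-33.5],"roll": 0,"hand": 0},{"offset": [-32.5,0,-33.5],"roll": 0,"hand": 0}])

```text
clock: 13.5
tool_pos: [0.4969, -0.0092, 0.1345]
orientation: [180.0, 0.1, 180.0]
force: [0.6, -0.7, 0.6]
opening: 0.0008
```

```bash
python3 theta.py; python3 stand.py|head -2; python3 look.py scene 270 150 370 295 5 pics/s4.png
```

```text
13.5 [ 0.4969 -0.0092  0.1345] [ 0.6 -0.7  0.6] ((np.float64(0.8623853211009175), np.float64(38.0)), 609)
scene (270, 265) shift px -0.5 0.25 0.998
scene (300, 262) shift px -0.375 0.25 0.995
13.65 [ 0.4961705  -0.00922703  0.13361574] [ 0.23391495  0.93509251 -0.61495846]
```

View pics/s4.png

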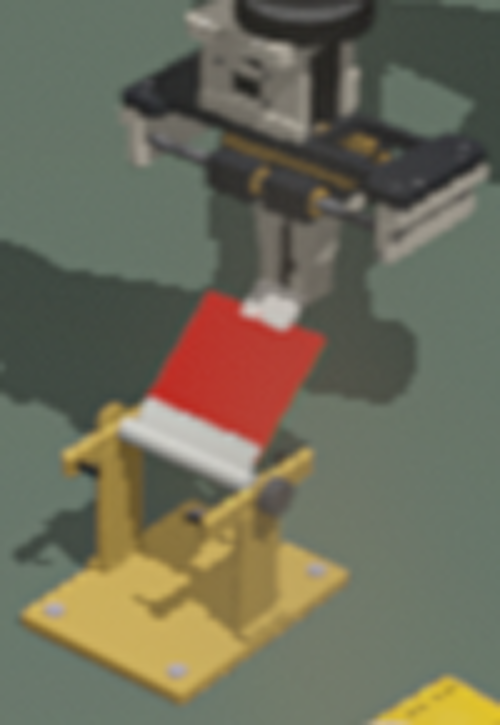

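Request:
jog_arm(motion=[{"offset": [-3,0,-2],"roll": 0,"hand": 0},{"offset": [-5.5,0,-4.5],"roll": 0,"hand": 0},{"offset": [-8.5,0,-7],"roll": 0,"hand": 0},{"offset": [-11.5,0,-9.5],"roll": 0,"hand": 0},{"offset": [-14.5,0,-12.5],"roll": 0,"hand": 0},{"offset": [-18,0,-15.5],"roll": 0,"hand": 0},{"offset": [-21,0,-18],"roll": 0,"hand": 0},{"offset": [-24.5,0,-20.5],"roll": 0,"hand": 0},{"offset": [-28,0,-23],"roll": 0,"hand": 0},{"offset": [-32,0,-25.5],"roll": 0,"hand": 0},{"offset": [-35.5,0,-27.5],"roll": 0,"hand": 0},{"offset": [-39,0,-29.5],"roll": 0,"hand": 0},{"offset": [-42,0,-31],"roll": 0,"hand": 0},{"offset": [-45.5,0,-32.5],"roll": 0,"hand": 0},{"offset": [-45.5,0,-32.5],"roll": 0,"hand": 0}])

```text
clock: 14.95
tool_pos: [0.5424, -0.0092, 0.1664]
orientation: [-180.0, 0.0, 180.0]
force: [0.4, 0.3, -0.7]
opening: 0.0004
```

```bash
python3 theta.py; python3 stand.py|head -2
```

```text
14.95 [ 0.5424 -0.0092  0.1664] [ 0.4  0.3 -0.7] ((np.float64(0.8041074249605056), np.float64(72.0)), 557)
scene (270, 265) shift px -0.5 0.25 0.998
scene (300, 262) shift px -0.375 0.25 0.994
```

Request:
jog_arm(motion=[{"offset": [-3.5,0,-1.5],"roll": 0,"hand": 0},{"offset": [-7,0,-3],"roll": 0,"hand": 0},{"offset": [-10.5,0,-4],"roll": 0,"hand": 0},{"offset": [-14,0,-5],"roll": 0,"hand": 0},{"offset": [-18,0,-6],"roll": 0,"hand": 0},{"offset": [-21.5,0,-7],"roll": 0,"hand": 0},{"offset": [-25,0,-8],"roll": 0,"hand": 0},{"offset": [-28.5,0,-9],"roll": 0,"hand": 0},{"offset": [-32,0,-10],"roll": 0,"hand": 0},{"offset": [-36,0,-11],"roll": 0,"hand": 0},{"offset": [-41,0,-11],"roll": 0,"hand": 0},{"offset": [-45.5,0,-11],"roll": 0,"hand": 0},{"offset": [-49.5,0,-10.5],"roll": 0,"hand": 0},{"offset": [-54,0,-10],"roll": 0,"hand": 0},{"offset": [-58,0,-9],"roll": 0,"hand": 0},{"offset": [-58,0,-9],"roll": 0,"hand": 0}])

```text
clock: 16.43
tool_pos: [0.6002, -0.0093, 0.1747]
orientation: [-180.0, -0.0, 180.0]
force: [0.8, -0.1, -0.2]
opening: 0.0003
```

```bash
python3 theta.py g; python3 stand.py|head -2; python3 look.py scene 260 150 370 295 5 pics/s5.png
```

```text
16.4333 [ 0.6002 -0.0093  0.1747] [ 0.8 -0.1 -0.2] ((np.float64(0.0), np.float64(180.5)), 0)
scene (270, 265) shift px -0.5 0.25 0.998
scene (300, 262) shift px -0.5 0.375 0.993
16.5833 [ 0.59945689 -0.00930281  0.17494679] [ 0.60124782 -0.09205859 -0.35474377]
```

View pics/s5.png

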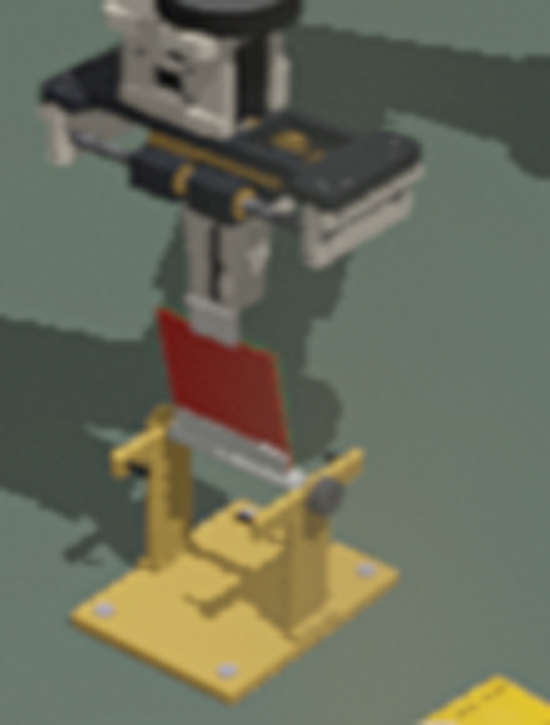

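The paddle is past vertical, with the finger behind it on the green side. Continuing to about 135°.

Request:
jog_arm(motion=[{"offset": [-4,0,1],"roll": 0,"hand": 0},{"offset": [-8,0,2],"roll": 0,"hand": 0},{"offset": [-12,0,3],"roll": 0,"hand": 0},{"offset": [-16,0,4.5],"roll": 0,"hand": 0},{"offset": [-20,0,6.5],"roll": 0,"hand": 0},{"offset": [-23.5,0,8],"roll": 0,"hand": 0},{"offset": [-27,0,10],"roll": 0,"hand": 0},{"offset": [-30.5,0,12.5],"roll": 0,"hand": 0},{"offset": [-34,0,14.5],"roll": 0,"hand": 0},{"offset": [-37,0,17],"roll": 0,"hand": 0},{"offset": [-40,0,19.5],"roll": 0,"hand": 0},{"offset": [-43,0,22.5],"roll": 0,"hand": 0},{"offset": [-46,0,25.5],"roll": 0,"hand": 0},{"offset": [-46,0,25.5],"roll": 0,"hand": 0}])

```text
clock: 17.8
tool_pos: [0.6457, -0.0093, 0.1487]
orientation: [-180.0, -0.1, 180.0]
force: [0.1, 0.1, -0.5]
opening: 0.0008
```

```bash
sed -i 's/((r>140)&(g<90)&(b<90))/((r>70)\&(r>2.2*g)\&(r>2.2*b))/' theta.py; python3 theta.py; python3 theta.py g; python3 stand.py|head -2; python3 look.py scene 260 150 370 295 5 pics/s6.png
```

```text
17.8 [ 0.6457 -0.0093  0.1487] [ 0.1  0.1 -0.5] ((np.float64(0.5596330275229358), np.float64(133.0)), 61)
17.85 [ 0.6455 -0.0093  0.149 ] [ 0.5 -0.7 -0.1] ((np.float64(0.0), np.float64(180.5)), 0)
scene (270, 265) shift px -0.125 0.625 0.96
scene (300, 262) shift px -0.375 0.375 0.975
18.0 [ 0.6455566  -0.00929448  0.14975755] [0.5363388  0.2495009  0.42958621]
```

View pics/s6.png

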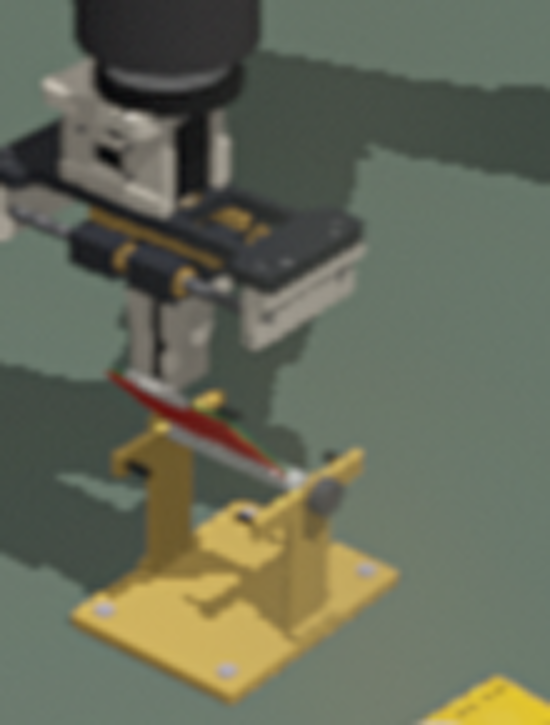

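Paddle about 133°, with the fingertip on the green side near the tab. Lowering gently to about 165°.

Request:
jog_arm(motion=[{"offset": [-3,0,3],"roll": 0,"hand": 0},{"offset": [-6,0,6],"roll": 0,"hand": 0},{"offset": [-8.5,0,9.5],"roll": 0,"hand": 0},{"offset": [-11,0,13],"roll": 0,"hand": 0},{"offset": [-13.5,0,16.5],"roll": 0,"hand": 0},{"offset": [-16,0,20],"roll": 0,"hand": 0},{"offset": [-18,0,23.5],"roll": 0,"hand": 0},{"offset": [-20,0,27.5],"roll": 0,"hand": 0},{"offset": [-22,0,31.5],"roll": 0,"hand": 0},{"offset": [-23.5,0,35.5],"roll": 0,"hand": 0},{"offset": [-25,0,39.5],"roll": 0,"hand": 0},{"offset": [-26.5,0,43.5],"roll": 0,"hand": 0},{"offset": [-26.5,0,43.5],"roll": 0,"hand": 0}])

```text
clock: 19.13
tool_pos: [0.6718, -0.0093, 0.105]
orientation: [-180.0, -0.1, 180.0]
force: [0.2, -0.2, -0.7]
opening: 0.0006
```

```bash
cat > g.py <<'E'
from fit import *
from plant import ctrl,cams
# white tab / green pixels in scene: print predicted and the mean of green-ish saturated pixels
im=cams.snapshot("scene")["img"];h=cv2.cvtColor(im,cv2.COLOR_RGB2HSV)
m=(h[...,1]>110)&(h[...,0]>40)&(h[...,0]<90)&(h[...,2]>50);b=np.zeros_like(m);b[180:300,250:350]=1;m&=b
v,u=np.nonzero(m);print("green",m.sum());best=[]
if m.sum():
    print("centroid",u.mean(),v.mean(),"bbox",u.min(),u.max(),v.min(),v.max())
    for d in np.arange(120,181,1.):
        t=np.radians(d);q=proj(S,stand([.592,-.0078,0],[pad(t,90,40,-2),pad(t,90,-40,-2),pad(t,26,-40,-2),pad(t,26,40,-2)]))
        w=np.zeros(m.shape,np.uint8);cv2.fillPoly(w,[np.round(q*16).astype(np.int32)],1,shift=4);w=w>0
        best.append(((w&m).sum()/(w|m).sum(),d))
    print(sorted(best)[-3:])
o=ctrl.get_obs();print(o["clock"],o["tool_pos"].round(4),o["force"].round(1))
E
python3 g.py
```

```text
green 128
centroid 299.125 245.203125 bbox 276 312 239 250
[(np.float64(0.4528985507246377), np.float64(161.0)), (np.float64(0.4568345323741007), np.float64(163.0)), (np.float64(0.4620938628158845), np.float64(162.0))]
19.1833 [ 0.6717 -0.0093  0.1054] [-0.2  1.  -0.1]
```

Request:
jog_arm(motion=[{"offset": [-1,0,3],"roll": 0,"hand": 0},{"offset": [-2,0,7],"roll": 0,"hand": 0},{"offset": [-2.5,0,11],"roll": 0,"hand": 0},{"offset": [-3,0,15],"roll": 0,"hand": 0},{"offset": [-3.5,0,18],"roll": 0,"hand": 0},{"offset": [-3.5,0,20],"roll": 0,"hand": 0},{"offset": [-3.5,0,21],"roll": 0,"hand": 0},{"offset": [-3.5,0,22],"roll": 0,"hand": 0},{"offset": [-3.5,0,22],"roll": 0,"hand": 0}])

```text
clock: 19.93
tool_pos: [0.6755, -0.0093, 0.084]
orientation: [-180.0, -0.0, 180.0]
force: [0.6, 0.4, 0.9]
opening: 0.0006
```

```bash
python3 g.py
```

```text
green 172
centroid 298.45348837209303 249.72674418604652 bbox 275 312 241 257
[(np.float64(0.40954773869346733), np.float64(175.0)), (np.float64(0.40954773869346733), np.float64(176.0)), (np.float64(0.4289340101522843), np.float64(174.0))]
19.9833 [ 0.6755 -0.0093  0.0842] [0.7 0.2 0.3]
```

Now creeping in 1 mm steps to meet the stop.

Request:
jog_arm(motion=[{"offset": [0,0,1],"roll": 0,"hand": 0},{"offset": [0,0,2],"roll": 0,"hand": 0},{"offset": [0,0,3],"roll": 0,"hand": 0},{"offset": [0,0,4],"roll": 0,"hand": 0},{"offset": [0,0,4],"roll": 0,"hand": 0}])

```text
clock: 20.4
tool_pos: [0.6754, -0.0093, 0.0799]
orientation: [-180.0, -0.0, 180.0]
force: [0.1, -0.2, -0.1]
opening: 0.0008
```

```bash
python3 g.py
```

```text
green 175
centroid 297.95428571428573 250.29142857142858 bbox 275 312 240 258
[(np.float64(0.3947990543735225), np.float64(178.0)), (np.float64(0.39950372208436724), np.float64(175.0)), (np.float64(0.39950372208436724), np.float64(176.0))]
20.45 [ 0.6754 -0.0093  0.08  ] [ 0.  -0.9  0. ]
```

Request:
jog_arm(motion=[{"offset": [0,0,0.7],"roll": 0,"hand": 0},{"offset": [0,0,1.4],"roll": 0,"hand": 0},{"offset": [0,0,2],"roll": 0,"hand": 0},{"offset": [0,0,2],"roll": 0,"hand": 0}])

```text
clock: 20.78
tool_pos: [0.6755, -0.0093, 0.078]
orientation: [180.0, -0.0, 180.0]
force: [-0.3, -0.2, -0.3]
opening: 0.0004
```

```bash
python3 g.py
```

```text
green 173
centroid 297.94797687861274 250.76878612716763 bbox 275 312 241 259
[(np.float64(0.3808353808353808), np.float64(176.0)), (np.float64(0.3933649289099526), np.float64(177.0)), (np.float64(0.3933649289099526), np.float64(178.0))]
20.8333 [ 0.6755 -0.0093  0.0781] [ 0.8 -0.4 -0.6]
```

Request:
jog_arm(motion=[{"offset": [0,0,0.7],"roll": 0,"hand": 0},{"offset": [0,0,1.4],"roll": 0,"hand": 0},{"offset": [0,0,2],"roll": 0,"hand": 0},{"offset": [0,0,2],"roll": 0,"hand": 0}])

```text
clock: 21.17
tool_pos: [0.6755, -0.0093, 0.076]
orientation: [-180.0, -0.0, 180.0]
force: [-0.1, 0.5, -0.2]
opening: 0.0002
```

```bash
python3 g.py
```

```text
green 169
centroid 298.14792899408286 251.3491124260355 bbox 276 312 242 259
[(np.float64(0.3755656108597285), np.float64(180.0)), (np.float64(0.38717339667458434), np.float64(177.0)), (np.float64(0.38717339667458434), np.float64(178.0))]
21.2167 [ 0.6755 -0.0093  0.076 ] [-0.3 -1.3 -0.5]
```

Request:
jog_arm(motion=[{"offset": [0,0,0.7],"roll": 0,"hand": 0},{"offset": [0,0,1.4],"roll": 0,"hand": 0},{"offset": [0,0,2],"roll": 0,"hand": 0},{"offset": [0,0,2],"roll": 0,"hand": 0}])

```text
clock: 21.55
tool_pos: [0.6757, -0.0093, 0.0757]
orientation: [-180.0, 0.0, -180.0]
force: [-3.7, 1.0, 9.8]
opening: 0.0004
```

```bash
python3 g.py
```

```text
green 170
centroid 297.91764705882355 251.25294117647059 bbox 275 312 241 259
[(np.float64(0.3747178329571106), np.float64(180.0)), (np.float64(0.37971698113207547), np.float64(177.0)), (np.float64(0.37971698113207547), np.float64(178.0))]
21.6 [ 0.6756 -0.0093  0.0757] [-4.4  1.2  9.8]
```

Firm stop met at 9.8 N. Releasing straight up, then clear.

Request:
jog_arm(motion=[{"offset": [0,0,-1],"roll": 0,"hand": 0},{"offset": [0,0,-2.5],"roll": 0,"hand": 0},{"offset": [0,0,-5],"roll": 0,"hand": 0},{"offset": [0,0,-12],"roll": 0,"hand": 0},{"offset": [0,0,-25],"roll": 0,"hand": 0},{"offset": [0,0,-50],"roll": 0,"hand": 0},{"offset": [0,0,-80],"roll": 0,"hand": 0},{"offset": [0,0,-110],"roll": 0,"hand": 0},{"offset": [25,0,-135],"roll": 0,"hand": 0},{"offset": [60,0,-145],"roll": 0,"hand": 0},{"offset": [100,0,-150],"roll": 0,"hand": 0},{"offset": [140,0,-150],"roll": 0,"hand": 0},{"offset": [180,0,-150],"roll": 0,"hand": 0},{"offset": [215,0,-150],"roll": 0,"hand": 0},{"offset": [240,0,-150],"roll": 0,"hand": 0},{"offset": [250,0,-150],"roll": 0,"hand": 0},{"offset": [250,0,-150],"roll": 0,"hand": 0}])

```text
clock: 23.02
tool_pos: [0.424, -0.0093, 0.2254]
orientation: [179.9, 0.1, -180.0]
force: [-0.2, -0.4, 0.2]
opening: 0.0001
```

```bash
python3 g.py; python3 stand.py; python3 - <<'E'
import cv2,numpy as np
from plant import cams
f=lambda n,x0,y0,x1,y1,s:cv2.resize(cams.snapshot(n)["img"][y0:y1,x0:x1,::-1],(int((x1-x0)*s),int((y1-y0)*s)),interpolation=cv2.INTER_CUBIC)
a=f("scene",265,210,350,295,4.7);b=f("top",290,180,375,265,4.7)
cv2.imwrite("pics/end.png",np.hstack([a,b]))
E
```

```text
green 394
centroid 293.89086294416245 248.9771573604061 bbox 275 312 239 259
[(np.float64(0.8719101123595505), np.float64(180.0)), (np.float64(0.8946135831381733), np.float64(177.0)), (np.float64(0.8946135831381733), np.float64(178.0))]
23.0667 [ 0.4255 -0.0091  0.2253] [ 0.6 -1.1  0.1]
scene (270, 265) shift px 0.5 0.875 0.71
scene (300, 262) shift px -0.25 0.5 0.938
scene (395, 270) shift px 0.0 0.0 0.999
top (306, 202) shift px 0.0 -1.0 0.567
top (304, 202) shift px -0.375 -0.75 0.613
top (240, 195) shift px 0.0 0.0 1.0
```

View pics/end.png

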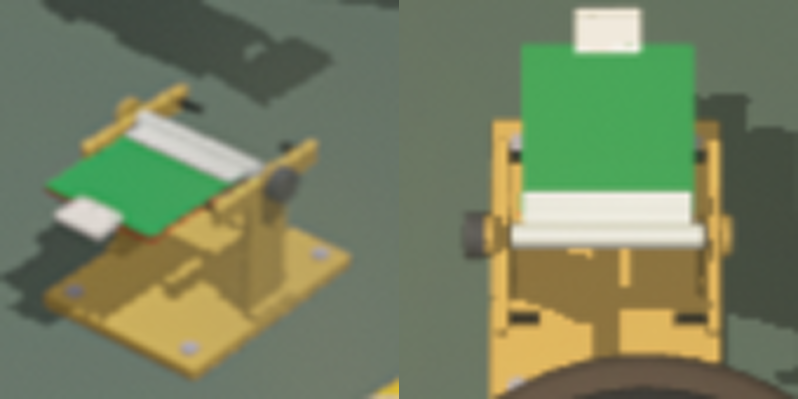

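```bash
python3 -c "
from plant import order
print(order.close_job())"
```

```text
the job is handed in; nothing more can be done
None
```

The flag is turned: the paddle was pushed over its pivot with the closed fingertips and lowered gently onto the far stop. It lies green face up and stayed there after I let go. I handed the job in at about 23 s.

**Final state:**
- The stop was felt at 9.8 N before I backed off.
- The last picture shows the green face up. The mask fit reads 177–178°, though the fit is coarse (scores stay close up to 180°).
- The robot is clear of everything. The measured image shift of the clamp and compass is 0.0 px. The ring and weight were never approached, but I did not measure them afterwards.

**What went wrong or disagreed:**
- **Stand moved slightly:** it slid about 1.4 mm away from the robot during one early press of at least 8.5 N. That estimate comes from a scene-view shift of about 0.5 px, which did not grow during the push up to vertical. Past vertical, shadow and the paddle made the check unreliable. It is a small departure from "do not shift the stand".
- **Fingertip position:** contact showed the closed fingertips about 21–26 mm above the TCP, where the description puts them 11 mm ahead of it. Because of this:
    - Several early strokes missed the tab.
    - One stroke pressed the tab down from about 7° to about 3.5°.
    - Another slid over the top of the tab.
- **Finger contact:** the tool could only point straight down, so the finger pushed on the tab's bead from the near side and moved upward with it at low angles, not squarely under it.

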